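# Clear the drilling jig and register a bar blank

## Robot

A 7-joint arm with a two-finger parallel gripper is mounted at the origin on the work surface. World frame = base frame: x ahead of the robot, y to its left, z up, the work surface at z = 0. Lengths are in m, angles in rad, forces in N, time in s.
With the tool pointing down it reaches from about 0.425 to 0.925 m from the base axis. Payload 6.8 kg.
Tool frame: the origin (TCP) lies at the very end of the fingers, on their centre line; the grasp point (between the pads) lies 19 mm behind it; z points along the fingers, y is the line along which they close (so a half turn about z gives the same grasp; the last joint's range is limited). The gripper opens to 85 mm and grips with 20 to 120 N. Pads are 22 mm wide; open, the fingers measure 114 mm over their backs; the gripper's body (76 mm by 85 mm) begins 54 mm behind the grasp point. The pads swing forward as they close: fully open they stand 13 mm farther back than shut.
Start: joints at [-1.239, 0.477, 0.022, 1.555, -0.011, 1.109, -0.083], TCP at [0.287, 0.611, 0.198] pointing down, gripper open.
Joint ranges: [-2.96, 2.96], [-0.34, 2.1], [-1.41, 1.46], [0.24, 2.44], [-1.37, 4.51], [0.17, 1.92], [-2.96, 2.96]. Speed limits (rad/s): [2.39, 2.39, 3.14, 3.14, 3.14, 3.14, 3.14].

## Interface

Orientations are given as a unit quaternion [w, x, y, z].
In Python, from station import bot gives the robot as it stands.
- The arm moves only by the shell command python3 nudge.py 'ROWS' [FORCE]. ROWS is a JSON list of rows, 1 to 20 of them, each of 5 numbers: dx, dy, dz in m, then a turn about the tool's z in rad, then the opening from 0.0 (shut) to 1.0 (fully open); each row shifts and turns the commanded pose from where the row before left it, along the tool's axes as they then stand; what a row does not reach is not made up. A row lasts 1/10 s, in which the tool goes at most 0.05 m and 0.15 rad, less where a joint would pass 70% of its speed; a pose out of reach is approached as far as the arm can. The fingers move at their own pace and stop on an object; FORCE is the grip in N (left out, the last holds). Time passes only in rows, so rows that do not move let the fingers close. It prints the time, the measured TCP pose, the force, the opening and the grip force at its end.
- bot.get_obs(): the state, without advancing time (a new reading comes with each control period).
- bot.read_camera(name): name is "scene" or "top" or "wrist"; returns the picture (384x512x3 uint8, blue, green, red); there is no depth.
- bot.camera_info(name): a dict with "vertical_fov" (degrees; the focal length in pixels is half the picture's height over the tangent of half this angle, whatever the lens; pixels are square), "cx", "cy" (the principal point, pixels), "k1" (the pictures are not rectified: a ray, as slopes to the right and down, at radius r is drawn at 1 + k1 r^2 times it, then the intrinsics apply), "view" (4x4, takes a point from world to camera coordinates); the wrist camera has in their place "hand_eye" (4x4, takes a point from camera to tool coordinates, whose origin is the TCP and whose axes are the flange's). Camera axes: x right, y up, looking along -z (the intrinsics and any distortion apply to the point x, -y, -z); pixel columns grow to the right and rows downward; lengths in m; the calibration is good to about 2 mm. A picture is of the moment at which its call begins: read the wrist's pose just before it. camera_info takes no time and is no camera call.
- bot.hand_in(): hands the job in; it is judged then, once.
The state is a dict: "t": time; "q": joint angles; "joint_vel": joint speeds; "joint_torque": joint torques, N m; "eef_pos": TCP position; "tool_rot": TCP orientation; "contact_force": force on the tool from outside, world axes, zero at the start; "torque": the same for the moment, N m; "gripper_width": opening from 0.0 (shut) to 1.0 (fully open); "grasp_force": force on a finger pad.
Only numpy, scipy, OpenCV 4.12 (cv2) and the standard library are available. Lean on these libraries where they do the work, as an engineer would, in place of code of your own. Each camera call takes 0.05 s, during which the arm holds its last target. There are 200 camera calls.

## Task

The flat scraper has been left lying on the bed of the drilling jig: first slide it blade first into the empty sloping slot of the wooden tool block until the shoulder of its handle sits against the block, and let go. Then lay the longer of the two aluminium bars flat on the jig bed and push it snug against both the back fence and the end stop, ready for drilling. Leave everything else where it is.

Things in the scene. Friction and masses are not known exactly. Their poses are not given: they have to be found in the camera images.
- jig: Drilling jig fixed to the bench: grey plate 180 (x) by 240 (y) by 20 mm thick, origin at the centre of its underside, bed at z = 20 mm. Two dark steel stops rise 14 mm above the bed: a back fence along y on the far (+x) side and an end stop at the left (+y). With the long bar home against both, the bar's centre is at x = 47.5, y = 20 mm and its length lies along y.
- fence (a point): Jig's back fence: middle of its working face, at bed level (jig x = 60, y = 30, z = 20 mm). The face looks to the jig's -x; the fence is 140 mm long (y from -40 to 100), 22 mm thick, 14 mm high.
- end_stop (a point): Jig's end stop: middle of its working face, at bed level (jig x = 38, y = 90, z = 20 mm). The face looks to the jig's -y; the stop is 32 mm wide (x), 18 mm thick, 14 mm high.
- block: Wooden tool block, fixed. Origin: centre of the empty slot's mouth, some 88 mm above the bench. x points straight out of the slot (35 degrees above level, away from the robot), y (level) along its width, z square to it, upward. Slot 42 mm wide (y), 10 mm high (z), 95 mm deep (-x). The flat front face is the plane x = 0, y -40 to 120, z -25 to 25 mm; the block reaches 115 mm behind it.
- stand: Wooden stand under the tool block, origin on the bench straight below the slot's mouth. In the block's second slot, 85 mm to +y of the empty one, stays a file whose round handle (18 mm thick, 95 mm long) sticks out parallel to the slot.
- scraper: Flat scraper, about 0.11 kg, lying on the jig bed. Black handle 110 long, 24 wide, 18 mm thick; steel blade 90 long, 30 wide, 4 mm thick, at the handle's mid-thickness. Origin on the underside below the shoulder where handle meets blade; x to the blade's tip (x = 90 mm; handle end x = -110), y across, z up. It balances at x = -24 mm. The handle is too thick for the slot.
- shoulder (a point): Point on the scraper at the centre of the shoulder (front face of the handle, 9 mm above the underside).
- long_bar: The longer aluminium bar blank, 140 mm (x) by 25 mm (y) by 16 mm (z), origin at the centre of its underside, about 0.15 kg, lying on the bench to the right of the jig.
- short_bar: The shorter aluminium bar, 85 by 25 by 16 mm, origin at the centre of its underside, to be left alone. It lies beside the long bar; which of them is nearer the jig varies.
- spray: White spray can with a cap, 60 mm across, 170 mm tall, upright on the bench; leave alone.
- wheel: Black model-truck wheel lying flat, 96 mm across, 40 mm high, beyond the jig; leave alone.
- driver: Screwdriver lying on the bench beyond the jig; leave alone.
- wrench: Wrench lying on the bench to the right beyond the bars; leave alone.
- tin: Open steel tin, 68 mm across, 50 mm high, beyond the tool block; leave alone.
- bearing: Steel bearing ring, 36 mm across, 12 mm high, flat on the bench on the robot's side of the jig; leave alone.

How it is judged:
By the outcome, as a careful person would: the job done as asked, in the order asked, and still so for the second after the job is handed in, with the robot touching nothing.
It also fails if it takes over 72 s, if anything falls off the work surface, if the arm or the gripper's body presses on something with over 40 N, if the wrist force passes 120 N, or if a joint passes its speed limit or range.

## Working session

There is one attempt and no reset: what is moved stays moved. The work goes in short steps, Python scripts to look and compute and a shell command to move; the robot and the scene stay as the last step left them, time stands still between calls to the robot, and variables do not carry over. Pictures are saved under pics/ and viewed, at most 10 in all, crops included, and the job is handed in when it is done.

```bash
ls; mkdir -p pics
python3 - <<'E'
from station import bot
import cv2,numpy as np
o=bot.get_obs()
for k in o: print(k,np.round(o[k],4))
for n in("scene","top","wrist"):
    print(n,bot.camera_info(n)); cv2.imwrite(f"pics/{n}0.png",bot.read_camera(n))
E
```

```text
nudge.py
pics
station.py
t 0.0
q [-1.2391  0.4778  0.0224  1.5565 -0.0115  1.1093 -0.0831]
joint_vel [ 0.0003  0.0008  0.0006  0.0003  0.     -0.0006  0.0006]
joint_torque [ 1.00000e-04 -5.96452e+01  1.60870e+00 -2.81188e+01  1.26000e-02
  9.40000e-03 -0.00000e+00]
eef_pos [0.2871 0.6101 0.1968]
tool_rot [-1.000e-04  2.181e-01  9.759e-01 -9.000e-04]
contact_force [-0.4314 -0.3499  0.0413]
torque [ 0.0019  0.0159 -0.0468]
grasp_force 0.0
gripper_width 0.9991
scene {'vertical_fov': 47.87336594202909, 'cx': 256.37904552178884, 'cy': 185.11124243251214, 'k1': -0.1137148567773946, 'view': array([[-0.65853762,  0.75245372, -0.0118993 ,  0.41437934],
       [-0.55506239, -0.4749846 ,  0.68285823,  0.21619722],
       [ 0.50816724,  0.45629269,  0.73045399, -1.86044444],
       [ 0.        ,  0.        ,  0.        ,  1.        ]])}
top {'vertical_fov': 50.81619648911298, 'cx': 256.56118977441497, 'cy': 194.84096706273496, 'k1': -0.02158919706575196, 'view': array([[-0.01184808, -0.99986326, -0.01153618, -0.05489398],
       [ 0.99441873, -0.01299159,  0.1047025 , -0.57594796],
       [-0.10483805, -0.01023127,  0.99443668, -1.13354436],
       [ 0.        ,  0.        ,  0.        ,  1.        ]])}
wrist {'vertical_fov': 59.85412397093281, 'cx': 257.75877904565453, 'cy': 195.37928640827707, 'k1': -0.009599091139430749, 'hand_eye': array([[-4.99066555e-05,  9.60434212e-01,  2.78506952e-01,
         7.10856932e-02],
       [ 9.99999929e-01,  1.52067481e-04, -3.45212782e-04,
        -8.34448495e-04],
       [-3.73906017e-04,  2.78506915e-01, -9.60434151e-01,
        -1.77201581e-01],
       [ 0.00000000e+00,  0.00000000e+00,  0.00000000e+00,
         1.00000000e+00]])}
```

View pics/top0.png

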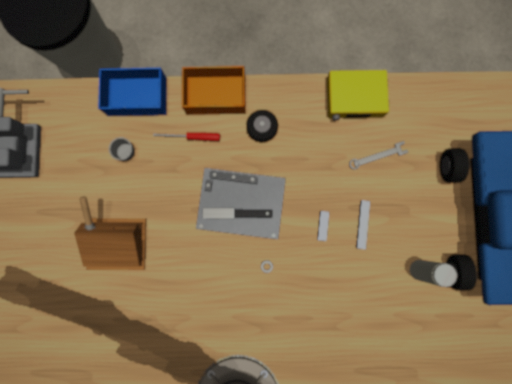

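View pics/scene0.png

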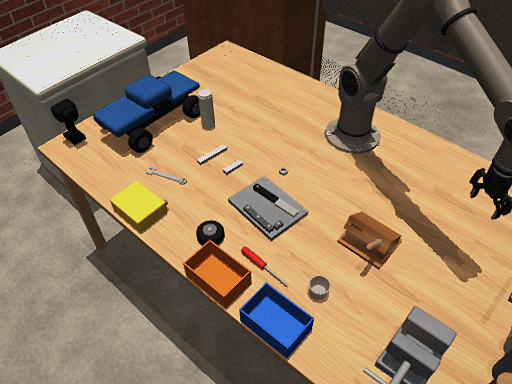

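The top picture shows the jig at (240,203) and the scraper on it, with the blade tip at (203,213) and the handle end at (272,213). The block is at (110,245), with its front face near row 222. The long bar is at (363,224) and the short bar at (323,225). The scene view agrees. Next I'll write the helpers and take rough positions.

```bash
cat > h.py <<'E'
from station import bot
import cv2,numpy as np
from scipy.spatial.transform import Rotation as R
def cam(n):
    c=bot.camera_info(n); f=192/np.tan(np.radians(c["vertical_fov"]/2))
    K=np.array([[f,0,c["cx"]],[0,f,c["cy"]],[0,0,1]]); D=np.array([c["k1"],0,0,0.])
    if n=="wrist":
        o=bot.get_obs(); w,x,y,z=o["tool_rot"]
        T=np.eye(4);T[:3,:3]=R.from_quat([x,y,z,w]).as_matrix();T[:3,3]=o["eef_pos"]
        C=T@c["hand_eye"]
    else: C=np.linalg.inv(c["view"])
    return K,D,C
def rays(c,px):
    K,D,C=c
    u=cv2.undistortPoints(np.array(px,float).reshape(-1,1,2),K,D).reshape(-1,2)
    d=np.c_[u[:,0],-u[:,1],-np.ones(len(u))]@C[:3,:3].T
    return C[:3,3],d
def plane(c,px,z):
    o,d=rays(c,px); return o+d*((z-o[2])/d[:,2])[:,None]
def proj(c,P):
    K,D,C=c; p=(np.atleast_2d(P)-C[:3,3])@C[:3,:3]; p=p*[1,-1,-1]
    return cv2.projectPoints(p,np.zeros(3),np.zeros(3),K,D)[0].reshape(-1,2)
def rect(m):
    cs,_=cv2.findContours(m.astype(np.uint8),cv2.RETR_EXTERNAL,cv2.CHAIN_APPROX_NONE)
    return sorted(cs,key=cv2.contourArea)[::-1]
def row(v):
    "world displacement -> tool axes"
    w,x,y,z=bot.get_obs()["tool_rot"]; return R.from_quat([x,y,z,w]).as_matrix().T@np.array(v)
def toolyaw():
    w,x,y,z=bot.get_obs()["tool_rot"]; X=R.from_quat([x,y,z,w]).as_matrix()[:,0]; return np.arctan2(X[1],X[0])
E
python3 - <<'E'
from h import *
c=cam("top")
def p(n,px,z): print(n,np.round(plane(c,px,z),3).tolist())
p("tip,hend",[(203,213),(272,213)],.029)
p("jig corners",[(205,169),(285,177),(277,238),(197,231)],.02)
p("mouth",[(127,224)],.088)
p("short ",[(323,225)],.016); p("long ends",[(365,201),(362,248)],.016)
print(np.degrees(toolyaw()))
E
```

```text
tip,hend [[0.525, 0.092, 0.029], [0.522, -0.106, 0.029]]
jig corners [[0.654, 0.088, 0.02], [0.627, -0.145, 0.02], [0.451, -0.119, 0.02], [0.474, 0.111, 0.02]]
mouth [[0.494, 0.292, 0.088]]
short  [[0.487, -0.253, 0.016]]
long ends [[0.555, -0.377, 0.016], [0.419, -0.363, 0.016]]
154.8002744906032
```

```bash
python3 nudge.py '[[0,0,-0.04,0,1],[-0.03,-0.015,-0.006,0,1],[-0.03,-0.015,-0.006,0,1],[-0.03,-0.015,-0.006,0,1],[-0.03,-0.015,-0.006,0,1],[-0.03,-0.015,-0.006,0,1],[-0.03,-0.015,-0.006,0,1],[-0.03,-0.015,-0.006,0,1],[-0.03,-0.015,-0.006,0,1],[-0.03,-0.015,-0.006,0,1],[-0.03,-0.015,-0.006,0,1],[-0.03,-0.015,-0.006,0,1],[-0.03,-0.015,0,0,1]]' 20
python3 nudge.py '[[0,0,0,0.15,1],[0,0,0,0.15,1],[0,0,0,0.15,1],[0,0,0,0.15,1],[0,0,0,0.15,1],[0,0,0,0.15,1],[0,0,0,0.15,1],[0,0,0,0.15,1],[0,0,0,0.15,1],[0,0,0,0.15,1],[0,0,0,0.15,1],[0,0,0,0.15,1],[0,0,0,0.15,1],[0,0,0,0.15,1],[0,0,0,0.15,1],[0,0,0,0.15,1],[0,0,0,0.15,1],[0,0,0,0.15,1],[0,0,0,0,1],[0,0,0,0,1]]'
python3 - <<'E'
from h import *
print(np.degrees(toolyaw()),bot.get_obs()["eef_pos"],bot.get_obs()["q"],bot.get_obs()["t"])
im=bot.read_camera("wrist"); cv2.imwrite("pics/w1.png",im)
E
```

```text
t: 1.45
eef_pos: [0.5374, 0.2936, 0.3045]
tool_rot: [0.0, 0.218, 0.976, 0.0]
contact_force: [-0.1, 1.2, -0.0]
gripper_width: 1.002
grasp_force: 0.0
t: 3.45
eef_pos: [0.5363, 0.2947, 0.3036]
tool_rot: [0.0, 1.0, 0.003, -0.0]
contact_force: [0.3, 0.5, 1.3]
gripper_width: 0.999
grasp_force: 0.0
0.34349411622154735 [0.53626831 0.29469719 0.30355873] [-1.09467674  0.33338827  0.65028607  1.61161813 -0.20891789  1.26781397
 -1.97299494] 3.45
```

View pics/w1.png

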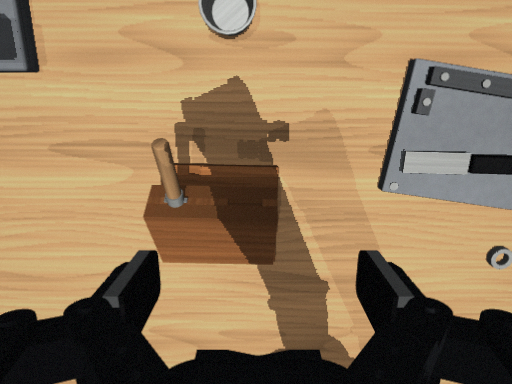

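The wrist picture shows the block at (145–280, 165–262) with the file entering at (176,200). The empty slot should be in shadow near (248,202), so I'll enlarge and brighten that area.

Run:
```python
import cv2,numpy as np
im=cv2.imread("pics/w1.png")[150:275,135:295]
im=(255*(im/255.)**.5).astype(np.uint8)
im=cv2.createCLAHE(3,(4,4)).apply(cv2.cvtColor(im,cv2.COLOR_BGR2GRAY))
cv2.imwrite("pics/w1c.png",cv2.resize(im,None,fx=4.8,fy=4.8,interpolation=cv2.INTER_CUBIC))
```

```text
(no output)
```

View pics/w1c.png

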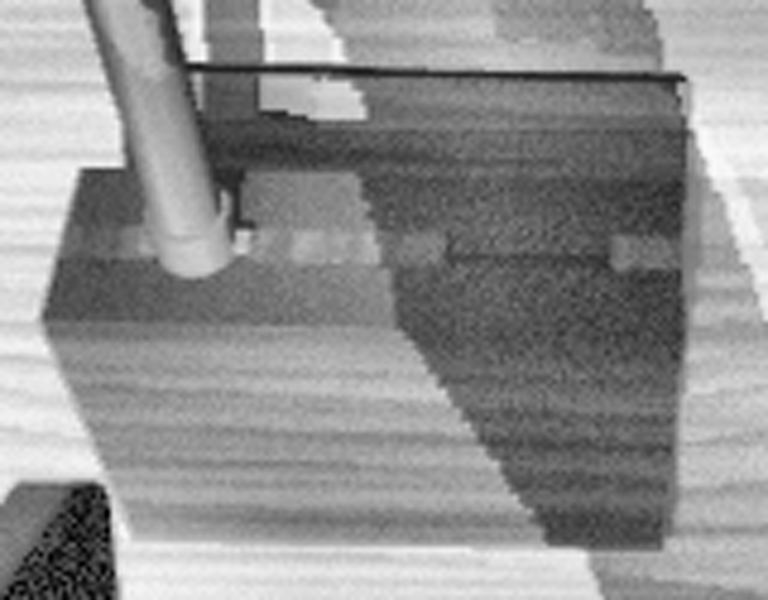

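Slot in the crop: columns 447–612, rows 233–265, centre at about (529,249), which is original pixel (245.3,201.9). The face's top edge runs (45,322)–(685,325) and its bottom edge (80,170)–(685,178).

Run:
```python
from h import *
c=cam("wrist")
o=lambda a:[(135+x/4.8,150+y/4.8) for x,y in a]
A=plane(c,o([(45,322),(685,325)]),.1085);B=plane(c,o([(80,170),(685,178)]),.0675);S=plane(c,o([(447,249),(529.5,249),(612,249)]),.088)
for q in(A,B,S):
    d=q[0]-q[-1]; print(np.round(q,4).tolist(),np.linalg.norm(d),"yaw",np.degrees(np.arctan2(-d[0],d[1])))
im=bot.read_camera("wrist")
# scraper parts in this view: measured by eye; jig corners
print(np.round(plane(c,[(405,162),(470,163)],.029),4).tolist())
t=bot.read_camera("top");ct=cam("top")
hsv=cv2.cvtColor(t,cv2.COLOR_BGR2HSV)
sub=t[190:236,195:290].astype(int)
blk=sub.max(2)<50; 
g=rect(blk)[0]; r=cv2.minAreaRect(g); print("handle",r[0][0]+195,r[0][1]+190,r[1:],)
w=rect(sub.min(2)>165)[0]; r2=cv2.minAreaRect(w); print("blade",r2[0][0]+195,r2[0][1]+190,r2[1:])
print(np.round(plane(ct,[(r[0][0]+195,r[0][1]+190),(r2[0][0]+195,r2[0][1]+190)],.033),4).tolist())
```

```text
[[0.4708, 0.4284, 0.1085], [0.4709, 0.2702, 0.1085]] 0.15816835892882447 yaw 0.04874482118660018
[[0.499, 0.4299, 0.0675], [0.4977, 0.2684, 0.0675]] 0.16144974268947973 yaw -0.46545832942761944
[[0.4838, 0.3305, 0.088], [0.484, 0.3093, 0.088], [0.4841, 0.2881, 0.088]] 0.04240323736922728 yaw 0.32302423993621493
[[0.5241, 0.092, 0.029], [0.5233, 0.0019, 0.029]]Traceback (most recent call last):
  File "<stdin>", line 14, in <module>
IndexError: list index out of range
```

The mouth comes out at (0.484, 0.309, 0.088) with yaw about 0; the face measures 160 mm and the slot 42.4 mm, so that holds. The scraper's tip is near (0.524, 0.092) and its shoulder near (0.523, 0.002), a 90 mm blade as given. I'll turn to grasp yaw and move over the handle.

```bash
python3 nudge.py '[[0,0,0,-0.15,1],[0,0,0,-0.15,1],[0,0,0,-0.15,1],[0,0,0,-0.15,1],[0,0,0,-0.15,1],[0,0,0,-0.15,1],[0,0,0,-0.15,1],[0,0,0,-0.15,1],[0,0,0,-0.15,1],[0,0,0,-0.15,1],[0,0,0,-0.05,1],[0,0,0,0,1]]'
python3 nudge.py '[[-0.036,-0.0014,0.012,0,1],[-0.036,-0.0014,0.012,0,1],[-0.036,-0.0014,0.012,0,1],[-0.036,-0.0014,0.012,0,1],[-0.036,-0.0014,0.012,0,1],[-0.036,-0.0014,0.012,0,1],[-0.036,-0.0014,0.012,0,1],[-0.036,-0.0014,0.012,0,1],[-0.036,-0.0014,0.012,0,1],[-0.034,-0.0014,0.012,0,1],[0,0,0,0,1],[0,0,0,0,1]]'
python3 - <<'E'
from h import *
print(np.degrees(toolyaw()),bot.get_obs()["eef_pos"],bot.get_obs()["q"])
c=cam("wrist");im=bot.read_camera("wrist"); cv2.imwrite("pics/w2.png",im)
np.save("w2.npy",np.array([c[2]]))
E
```

```text
t: 4.8
eef_pos: [0.5366, 0.2944, 0.3039]
tool_rot: [-0.0, 0.713, 0.701, 0.0]
contact_force: [-0.0, 0.3, 0.9]
gripper_width: 0.999
grasp_force: 0.0
t: 6.0
eef_pos: [0.5155, -0.0636, 0.1838]
tool_rot: [-0.0, 0.715, 0.699, -0.0]
contact_force: [0.1, 0.2, 0.8]
gripper_width: 0.997
grasp_force: 0.0
88.76150195712356 [ 0.51553811 -0.06362264  0.18375268] [-0.43299973  0.25304198  0.51856269  1.96677527 -0.15220274  0.95964076
  0.13795593]
```

View pics/w2.png

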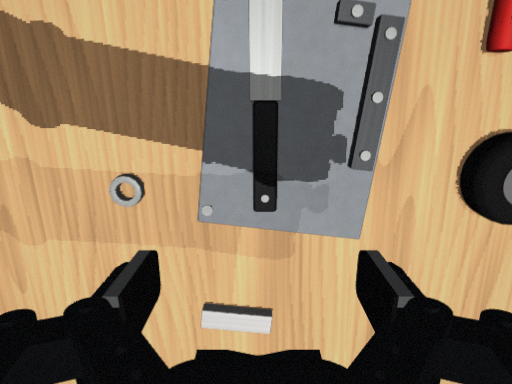

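The picture shows the handle from the shoulder at (265.5,101) to its end at (265,211). Jig corners are at (198,220) and (361,238), and the fence's left face runs (383,16)–(351,166).

Run:
```python
from h import *
c=cam("wrist")
p=lambda px,z:np.round(plane(c,px,z),4)
print("handle",p([(265.5,101),(265,211)],.038).tolist())
print("handle edges",p([(253,130),(278,130)],.038).tolist())
J=p([(198,220),(361,238)],.02);print("jig",J.tolist())
d=J[1]-J[0];print(np.hypot(*d[:2]),"jigyaw",np.degrees(np.arctan2(d[1],d[0])))
F=p([(383,16),(351,166)],.034);d=F[0]-F[1];print("fence",F.tolist(),np.hypot(*d[:2]),np.degrees(np.arctan2(-d[0],d[1])))
print("endstop bottom edge",p([(336,22),(372,26)],.034).tolist())
```

```text
handle [[0.524, 0.0057, 0.038], [0.5221, -0.1026, 0.038]]
handle edges [[0.5117, -0.0208, 0.038], [0.5356, -0.0212, 0.038]]
jig [[0.4493, -0.1177, 0.02], [0.6282, -0.1424, 0.02]]
0.1805970653139192 jigyaw -7.860899419632192
fence [[0.6292, 0.0765, 0.034], [0.6085, -0.0583, 0.034]] 0.13638009385537173 -8.730191759146438
endstop bottom edge [[0.5877, 0.0723, 0.034], [0.62, 0.0685, 0.034]]
```

```bash
python3 nudge.py '[[0.0028,0.0073,0.03,0,1],[0,0,0.03,0,1],[0,0,0.03,0,1],[0,0,0.03,0,1],[0,0,0.02,0,1],[0,0,0.012,0,1],[0,0,0.01,0,1],[0,0,0,0,1],[0,0,0,0,0],[0,0,0,0,0],[0,0,0,0,0],[0,0,0,0,0],[0,0,0,0,0],[0,0,0,0,0],[0,0,0,0,0],[0,0,0,0,0]]' 30
```

```text
t: 7.65
eef_pos: [0.523, -0.0603, 0.0218]
tool_rot: [-0.0, 0.714, 0.7, -0.0]
contact_force: [0.1, 0.4, -0.4]
gripper_width: 0.0
grasp_force: 0.0
```

The fingers shut on nothing, so I need a look.

Run:
```python
from h import *
cv2.imwrite("pics/w3.png",bot.read_camera("wrist"));print(bot.get_obs())
```

```text
{'t': 7.7, 'q': array([-0.32185073,  0.51123281,  0.40347733,  2.06771731, -0.3347087 ,
        0.62446826,  0.29052984]), 'joint_vel': array([-5.07474426e-04,  4.42915951e-04, -1.39774284e-05,  1.13072100e-03,
       -3.04608220e-03,  7.84274747e-04,  1.36804052e-03]), 'joint_torque': array([-3.74101932e-03, -4.75045073e+01,  6.56893328e+00, -1.73587364e+01,
        8.51939258e-03,  1.98829046e-03, -1.24335206e-04]), 'eef_pos': array([ 0.52300317, -0.06041435,  0.02175231]), 'tool_rot': array([-1.78784578e-05,  7.13812512e-01,  7.00336845e-01, -3.84964543e-05]), 'contact_force': array([-0.24226171,  0.50930808,  0.17656927]), 'torque': array([ 0.01055211, -0.01298572,  0.0308793 ]), 'grasp_force': 0.0, 'gripper_width': -0.0006712854761452032}
```

View pics/w3.png

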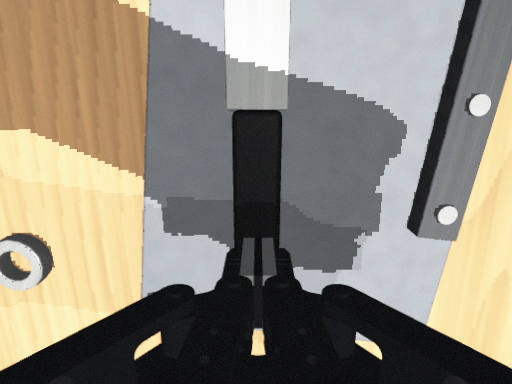

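The shut fingers are at (258,240), and the handle shows from its shoulder at (257,110) down to them. I'll check whether it has shifted.

Run:
```python
from h import *
c=cam("wrist");o=bot.get_obs()
print("shoulder now",np.round(plane(c,[(257,110),(233,180),(281,180)],.038),4).tolist())
print("TCP px",proj(c,[o["eef_pos"],o["eef_pos"]+[0,.011,0],o["eef_pos"]+[0,0,.019]]))
t=bot.read_camera("top");ct=cam("top")
print("expected handle end px",proj(ct,[[.522,-.106,.038],[.523,.004,.038],[.524,.094,.031]]))
cv2.imwrite("pics/t2.png",cv2.resize(t[180:250,180:300],None,fx=6,fy=6,interpolation=cv2.INTER_CUBIC))
```

```text
shoulder now [[0.5233, 0.0047, 0.038], [0.5107, -0.0287, 0.038], [0.5345, -0.0292, 0.038]]
TCP px [[258.86266413 227.12479035]
 [258.50530854 208.7729995 ]
 [258.97559162 240.78438794]]
expected handle end px [[272.19804537 212.95235132]
 [233.54436862 213.08496547]
 [202.3541198  213.26995888]]
```

View pics/t2.png

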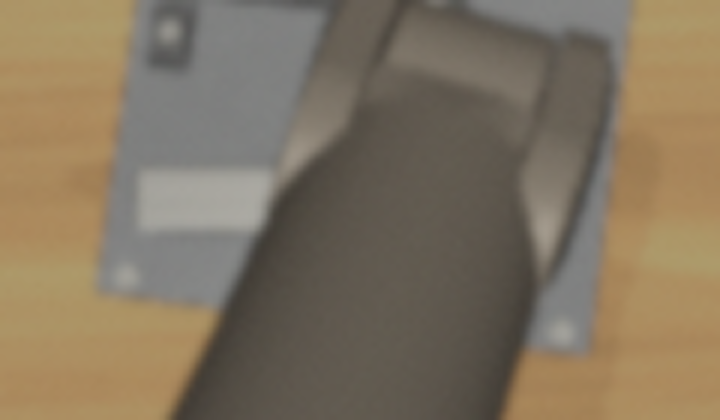

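Run:
```python
from h import *
im=cv2.cvtColor(cv2.imread("pics/w3.png"),cv2.COLOR_BGR2GRAY)
for col in (225,230,238,245,250,258,266,275,285): print(col,im[150:300:5,col].tolist())
c=cam("wrist");o=bot.get_obs()
for h in (0,.01,.02,.03,.04): print(h,proj(c,o["eef_pos"]+np.array([0,.011,h])).round(1),proj(c,o["eef_pos"]+np.array([.007,.011,h])).round(1))
```

```text
225 [114, 118, 117, 119, 114, 114, 112, 117, 112, 113, 92, 99, 97, 94, 98, 97, 95, 96, 100, 193, 194, 190, 98, 18, 18, 15, 13, 24, 19, 17]
230 [117, 115, 114, 116, 119, 117, 117, 118, 115, 112, 92, 97, 99, 98, 98, 93, 96, 93, 96, 95, 46, 16, 19, 14, 16, 13, 14, 20, 14, 17]
238 [28, 28, 31, 19, 27, 25, 32, 23, 26, 27, 23, 25, 22, 20, 12, 22, 18, 23, 23, 13, 19, 20, 17, 17, 13, 15, 18, 27, 19, 16]
245 [32, 25, 28, 27, 27, 26, 31, 27, 23, 25, 28, 15, 24, 21, 22, 19, 23, 15, 77, 73, 71, 72, 74, 74, 71, 88, 19, 16, 19, 13]
250 [29, 31, 30, 29, 29, 25, 28, 25, 26, 27, 25, 19, 19, 18, 21, 24, 19, 23, 75, 68, 73, 70, 75, 76, 72, 96, 51, 9, 18, 17]
258 [30, 32, 31, 27, 27, 30, 29, 32, 29, 22, 24, 19, 19, 22, 14, 19, 20, 20, 9, 18, 10, 15, 16, 15, 10, 19, 26, 25, 29, 24]
266 [32, 33, 29, 31, 32, 34, 27, 28, 23, 31, 30, 22, 19, 19, 18, 17, 18, 23, 73, 74, 72, 73, 76, 73, 70, 91, 33, 19, 21, 19]
275 [32, 31, 30, 31, 31, 29, 29, 27, 24, 28, 29, 22, 20, 22, 17, 19, 17, 17, 16, 15, 22, 28, 41, 50, 72, 40, 17, 18, 15, 18]
285 [111, 111, 113, 111, 114, 112, 114, 112, 115, 112, 113, 92, 96, 94, 93, 93, 96, 94, 93, 92, 20, 15, 17, 20, 20, 15, 16, 29, 17, 19]
0 [[258.5 208.8]] [[271.  208.5]]
0.01 [[258.5 214.7]] [[271.7 214.5]]
0.02 [[258.6 221.4]] [[272.5 221.1]]
0.03 [[258.6 228.9]] [[273.4 228.6]]
0.04 [[258.7 237.3]] [[274.4 237. ]]
```

Nothing moved. The pads shut above the handle, and in both wrist views the tips appear well short of the stated TCP (by roughly 16–40 mm). I'll probe for the bed carefully, half open.

```bash
python3 nudge.py '[[0,0,-0.01,0,0.5],[0,0,0,0,0.5],[0,0,0,0,0.5],[0,0,0,0,0.5],[0,0,0.01,0,0.5],[0,0,0.004,0,0.5],[0,0,0.004,0,0.5],[0,0,0,0,0.5]]'
python3 - <<'E'
from h import *
print(bot.get_obs()["contact_force"]); cv2.imwrite("pics/w4.png",bot.read_camera("wrist"))
E
```

```text
t: 8.55
eef_pos: [0.5224, -0.0604, 0.0129]
tool_rot: [-0.001, 0.714, 0.7, -0.001]
contact_force: [-0.2, 0.6, 0.1]
gripper_width: 0.497
grasp_force: 0.0
[-0.20539828  0.57155495  0.102373  ]
```

View pics/w4.png

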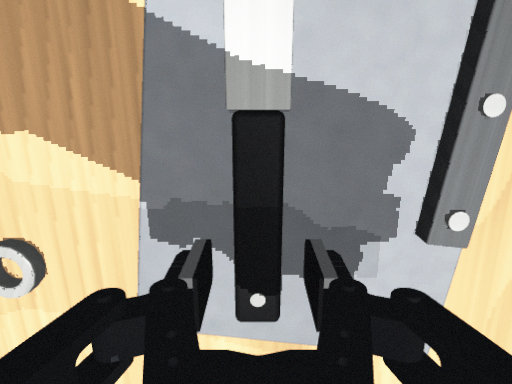

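The picture shows the half-open pads ending at row 240, at (212,240) and (305,240), straddling the handle. The 93 px gap for 42 mm puts the tips about 40 mm short of the nominal TCP, at z of about 0.053. I'll step down and watch the force.

```bash
python3 nudge.py '[[0,0,0.008,0,0.5],[0,0,0.008,0,0.5],[0,0,0.004,0,0.5],[0,0,0,0,0.5]]'; python3 nudge.py '[[0,0,0.003,0,0.5],[0,0,0,0,0.5]]';python3 nudge.py '[[0,0,0.003,0,0.5],[0,0,0,0,0.5]]'
```

```text
t: 9.0
eef_pos: [0.5224, -0.0604, -0.007]
tool_rot: [-0.001, 0.714, 0.7, -0.001]
contact_force: [-0.2, -0.4, -0.1]
gripper_width: 0.506
grasp_force: 0.0
t: 9.2
eef_pos: [0.523, -0.0604, -0.0094]
tool_rot: [-0.0, 0.714, 0.7, -0.0]
contact_force: [-0.3, -0.6, 0.1]
gripper_width: 0.502
grasp_force: 0.0
t: 9.4
eef_pos: [0.5229, -0.0603, -0.0124]
tool_rot: [-0.0, 0.714, 0.7, -0.0]
contact_force: [0.2, 0.5, -0.1]
gripper_width: 0.5
grasp_force: 0.0
```

```bash
python3 nudge.py '[[0,0,0.003,0,0.5],[0,0,0,0,0.5]]';python3 nudge.py '[[0,0,0,0,0],[0,0,0,0,0],[0,0,0,0,0],[0,0,0,0,0],[0,0,0,0,0]]' 30
```

```text
t: 9.6
eef_pos: [0.5232, -0.0604, -0.0152]
tool_rot: [0.0, 0.714, 0.7, 0.0]
contact_force: [0.0, -0.9, -0.5]
gripper_width: 0.5
grasp_force: 0.0
t: 10.1
eef_pos: [0.5249, -0.0606, -0.0134]
tool_rot: [0.001, 0.714, 0.7, 0.001]
contact_force: [-1.9, 0.1, 18.5]
gripper_width: 0.274
grasp_force: 36.0
```

Gripped at 23 mm with 36 N. The bed reaction of 18 N shows the tips touching the bed, so the handle's mid-height is about 42 mm above the reported TCP. Lifting.

```bash
python3 nudge.py '[[0,0,-0.004,0,0],[0,0,-0.016,0,0],[0,0,-0.02,0,0],[0,0,-0.03,0,0],[0,0,-0.03,0,0],[0,0,-0.03,0,0],[0,0,-0.03,0,0],[0,0,0,0,0],[0,0,0,0,0]]'
python3 - <<'E'
from h import *
o=bot.get_obs();c=cam("wrist")
im=bot.read_camera("wrist");cv2.imwrite("pics/w5.png",im)
print(o["eef_pos"],o["contact_force"],o["torque"])
# expected blade (level): corners
e=o["eef_pos"]
for dz in (.0424,):
  for s,z in ((.065,.009),(.155,.002)):
    print(proj(c,e+np.array([.001,s,dz+z])))
g=cv2.cvtColor(im,cv2.COLOR_BGR2GRAY)
for r in range(0,200,8): 
    b=np.where(g[r,180:340]<55)[0]+180; w=np.where(g[r,180:340]>150)[0]+180
    print(r,(b.min(),b.max(),len(b)) if len(b) else None,(w.min(),w.max(),len(w)) if len(w) else None)
E
```

```text
t: 11.0
eef_pos: [0.5229, -0.0601, 0.1448]
tool_rot: [0.0, 0.714, 0.7, 0.0]
contact_force: [0.9, -0.1, -2.0]
gripper_width: 0.272
grasp_force: 29.7
[ 0.52288912 -0.06011799  0.14475507] [ 0.93541563 -0.10748175 -1.98567649] [-0.03642306  0.08565368  0.05908047]
[[258.94123485 113.31551673]]
[[ 253.79396165 -179.87219489]]
0 (np.int64(338), np.int64(339), 2) (np.int64(180), np.int64(336), 157)
8 (np.int64(337), np.int64(338), 2) (np.int64(180), np.int64(335), 156)
16 (np.int64(336), np.int64(339), 4) (np.int64(180), np.int64(334), 155)
24 None (np.int64(180), np.int64(339), 160)
32 None (np.int64(180), np.int64(339), 160)
40 None (np.int64(180), np.int64(339), 160)
48 None (np.int64(180), np.int64(339), 160)
56 None (np.int64(182), np.int64(339), 158)
64 None (np.int64(191), np.int64(339), 127)
72 None (np.int64(222), np.int64(339), 118)
80 None (np.int64(239), np.int64(339), 71)
88 None (np.int64(230), np.int64(339), 26)
96 None (np.int64(230), np.int64(292), 24)
104 None (np.int64(232), np.int64(292), 30)
112 (np.int64(232), np.int64(281), 50) None
120 (np.int64(225), np.int64(287), 63) None
128 (np.int64(225), np.int64(287), 63) None
136 (np.int64(225), np.int64(287), 63) None
144 (np.int64(225), np.int64(287), 63) None
152 (np.int64(226), np.int64(287), 62) (np.int64(180), np.int64(183), 4)
160 (np.int64(226), np.int64(287), 62) (np.int64(180), np.int64(187), 8)
168 (np.int64(226), np.int64(286), 61) (np.int64(180), np.int64(204), 25)
176 (np.int64(227), np.int64(286), 60) (np.int64(180), np.int64(339), 51)
184 (np.int64(227), np.int64(286), 60) (np.int64(180), np.int64(339), 54)
192 (np.int64(228), np.int64(286), 59) (np.int64(180), np.int64(339), 57)
```

The shoulder is at row 114 against 113 expected if level, so the scraper is held level. Next I'll turn it so the tip points back at the slot and carry it out in front of the block.

```bash
python3 nudge.py '[[0,0,0,-0.15,0],[0,0,0,-0.15,0],[0,0,0,-0.15,0],[0,0,0,-0.15,0],[0,0,0,-0.15,0],[0,0,0,-0.15,0],[0,0,0,-0.15,0],[0,0,0,-0.15,0],[0,0,0,-0.15,0],[0,0,0,-0.15,0],[0,0,0,-0.092,0],[0,0,0,0,0]]'
python3 nudge.py '[[-0.0156,0.0369,0,0,0],[-0.0156,0.0369,0,0,0],[-0.0156,0.0369,0,0,0],[-0.0156,0.0369,0,0,0],[-0.0156,0.0369,0,0,0],[-0.0156,0.0369,0,0,0],[-0.0156,0.0369,0,0,0],[-0.0156,0.0369,0,0,0],[-0.0156,0.0369,0,0,0],[-0.0156,0.0369,0,0,0],[0,0,0,0,0],[0,0,0,0,0]]'
python3 - <<'E'
from h import *
o=bot.get_obs();e=o["eef_pos"];print(e,np.degrees(toolyaw()),o["contact_force"])
u=np.array([np.cos(np.radians(35)),0,np.sin(np.radians(35))]);n=np.array([-u[2],0,u[0]])
M=np.array([.484,.309,.088]); tip=M-.003*u+.0015*n
print("target e",tip+[.155,0,-.0424], "delta",tip+[.155,0,-.0424]-e)
im=bot.read_camera("top");cv2.imwrite("pics/t3.png",im)
c=cam("top");print(proj(c,[e+[-.155,0,.044],e+[-.065,0,.05],e+[.045,0,.05],e+[-.110,0,.044]]))
a=proj(c,[e+[-.155,0,.044]])[0].astype(int);print(cv2.cvtColor(im,cv2.COLOR_BGR2GRAY)[a[1]-12:a[1]+13,a[0]-10:a[0]+11:2])
E
```

```text
t: 12.25
eef_pos: [0.5217, -0.0604, 0.143]
tool_rot: [-0.002, -0.001, 1.0, 0.0]
contact_force: [-0.1, -0.2, -1.8]
gripper_width: 0.274
grasp_force: 29.7
t: 13.45
eef_pos: [0.6771, 0.3099, 0.1425]
tool_rot: [-0.001, -0.001, 1.0, -0.001]
contact_force: [0.3, -1.4, -0.7]
gripper_width: 0.27
grasp_force: 29.8
[0.67706198 0.3099304  0.14246785] -179.86919824354882 [ 0.34170379 -1.41041999 -0.70627734]
target e [0.63568218 0.309      0.045108  ] delta [-0.0413798  -0.0009304  -0.09735986]
[[107.09799172 211.38588919]
 [107.16002292 175.3508417 ]
 [108.39574512 132.42397767]
 [107.57477465 193.46684091]]
[[135 106 108 136 138 104  89  90  94 127 148]
 [129  95 101 133 141 110  89  90  95 128 147]
 [125  91  97 133 143 119  90  90  95 125 143]
 [125  91  99 134 144 126  93  89  95 125 141]
 [123  88  98 134 145 136 102  90  94 125 141]
 [122  86  96 135 146 142 114  90  95 123 140]
 [121  87  98 136 145 145 120  91  94 122 138]
 [122  89  97 136 146 146 122  91  94 123 138]
 [123  90  98 135 146 146 126  95  94 123 139]
 [123  88  98 136 146 147 133 102  94 123 140]
 [122  88  97 136 146 147 140 113  95 125 140]
 [123  88  99 135 145 146 143 125 100 126 142]
 [124  91  99 131 141 143 143 134 115 130 142]
 [125  92  94 122 135 135 137 138 131 138 143]
 [125  93  92 119 134 132 135 140 142 145 145]
 [126  93  93 120 136 135 136 143 145 145 145]
 [125  91  92 120 136 134 136 143 145 144 144]
 [122  90  89 120 135 133 136 142 143 144 143]
 [115  86  87 116 131 131 133 138 139 140 140]
 [100  78  81 109 119 121 125 130 130 129 129]
 [ 83  68  74 100 109 112 117 118 120 118 119]
 [ 78  65  70  95 102 106 112 112 113 113 115]
 [ 74  64  67  89  94  99 104 104 103 105 106]
 [ 70  68  67  77  81  84  88  87  88  88  88]
 [ 68  68  68  71  72  71  75  73  74  73  73]]
```

```bash
python3 - <<'E'
from h import *
c=cam("top");u=np.array([np.cos(np.radians(35)),0,np.sin(np.radians(35))]);n=np.array([-u[2],0,u[0]]);M=np.array([.484,.309,.088]);y=np.array([0,1,0])
for a in(-.04,.12):
  for b in(-.025,.025): print(a,b,proj(c,[M+a*y+b*n]))
print("tin",plane(c,[(122,150)],.05))
im=cv2.imread("pics/top0.png");print(im[235,66:90].max(1),im[235,134:156].max(1)); print(im[214:232,120].max(1))
E
python3 nudge.py '[[0.026,-0.001,0,0,0],[0,0,0.025,0,0],[0,0,0.025,0,0],[0,0,0.025,0,0],[0,0,0.0224,0,0],[0,0,0,0,0],[0,0,0,0,0]]'
```

```text
-0.04 -0.025 [[137.65446476 222.47395668]]
-0.04 0.025 [[132.80945354 232.65638432]]
0.12 -0.025 [[ 80.75899875 223.11651033]]
0.12 0.025 [[ 73.66513373 233.28167666]]
tin [[0.70805528 0.32384473 0.05      ]]
[163 163 163 162 162 163 162 158 145 128 118 117 117 116 116 116 116 115
 118 117 116 116 114 115] [ 59  46  44  47  48  47  53  82 113 128 125 121 137 154 162 164 164 164
 164 165 165 165]
[164 163 163 160 153 149 146 136 114  94  87  88  94  99 100  91  86  85]
t: 14.2
eef_pos: [0.6523, 0.3063, 0.0475]
tool_rot: [-0.0, 0.0, 1.0, -0.001]
contact_force: [-0.1, 0.5, -0.8]
gripper_width: 0.274
grasp_force: 29.8
```

```bash
python3 nudge.py '[[0.004,0.0,0.0024,0,0],[0.004,0,0,0,0],[0,0,0,0,0]]'; python3 nudge.py '[[0.003,0,0,0,0],[0.003,0,0,0,0],[0,0,0,0,0]]'; python3 nudge.py '[[0.003,0,0,0,0],[0,0,0,0,0]]'
```

```text
t: 14.5
eef_pos: [0.6438, 0.3084, 0.046]
tool_rot: [0.0, -0.001, 1.0, 0.0]
contact_force: [-0.7, -0.2, -1.4]
gripper_width: 0.272
grasp_force: 29.8
t: 14.8
eef_pos: [0.6377, 0.3081, 0.0451]
tool_rot: [-0.0, -0.001, 1.0, 0.0]
contact_force: [-0.2, 0.6, -2.0]
gripper_width: 0.273
grasp_force: 29.8
t: 15.0
eef_pos: [0.6349, 0.308, 0.0449]
tool_rot: [-0.0, -0.001, 1.0, -0.0]
contact_force: [-0.2, -0.6, -1.6]
gripper_width: 0.271
grasp_force: 29.8
```

```bash
for i in 1 2 3; do python3 nudge.py '[[0.002,0,0,0,0],[0,0,0,0,0]]' | egrep 'eef|force'; done
```

```text
eef_pos: [0.6333, 0.3078, 0.045]
contact_force: [0.5, 0.6, -1.5]
grasp_force: 29.7
eef_pos: [0.6315, 0.3077, 0.045]
contact_force: [1.5, -0.8, -2.3]
grasp_force: 29.4
eef_pos: [0.6311, 0.3076, 0.0457]
contact_force: [3.8, -1.0, -2.4]
grasp_force: 29.5
```

Contact comes with the tip about 7 mm past the mouth, so it is inside. I'll now lift in an arc about the tip so the slot's ceiling tilts the blade.

```bash
python3 nudge.py '[[0.0004,0,-0.0068,0,0],[0.0004,0,-0.0067,0,0],[0,0,0,0,0]]' | egrep 'eef|force';  python3 nudge.py '[[0.0009,0,-0.0067,0,0],[0.0009,0,-0.0067,0,0],[0,0,0,0,0]]' | egrep 'eef|force'
python3 - <<'E'
from h import *
o=bot.get_obs();e=o["eef_pos"];print(o["torque"])
im=bot.read_camera("scene");c=cam("scene")
cv2.imwrite("pics/s2.png",im)
t=e+[-.155,0,.0424]
for th in(0,10):
    a=np.radians(th);d=np.array([np.cos(a),0,np.sin(a)]);g=e+[0,0,.0424]
    print(th,"tail",proj(c,[g+.045*d]),"shoulder",proj(c,[g-.065*d]),"mouth",proj(c,[[.484,.309,.088]]))
x,y=proj(c,[g])[0].astype(int)
cv2.imwrite("pics/s2c.png",cv2.resize(im[y-45:y+45,x-60:x+60],None,fx=6,fy=6,interpolation=cv2.INTER_CUBIC));print(x,y)
E
```

```text
eef_pos: [0.6286, 0.3082, 0.0596]
contact_force: [0.9, -0.1, -2.1]
grasp_force: 29.6
eef_pos: [0.6266, 0.3085, 0.073]
contact_force: [0.5, -0.7, -2.2]
grasp_force: 29.6
[ 0.00300555 -0.28677181 -0.01998134]
0 tail [[323.76274796 259.60785249]] shoulder [[344.0212969  237.07318747]] mouth [[356.0505054  227.50534692]]
10 tail [[324.16978941 258.01960536]] shoulder [[343.3511383  239.38560524]] mouth [[356.0505054  227.50534692]]
332 250
```

View pics/s2c.png

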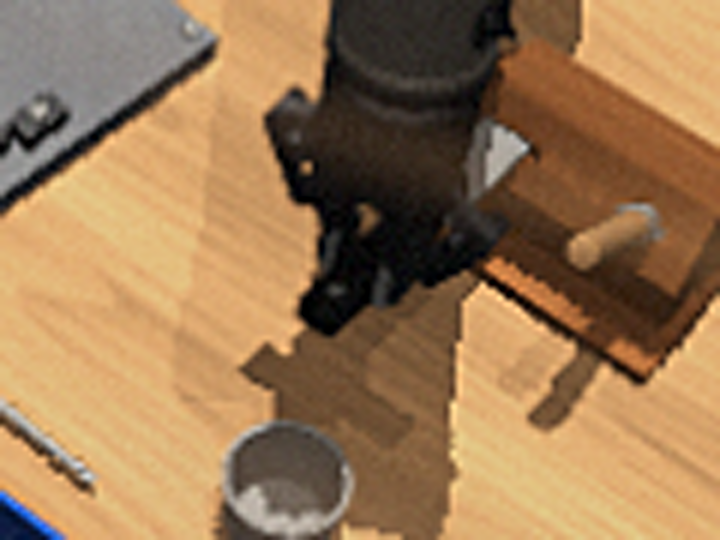

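The scene crop shows the blade's tip ending at the block face near (530,148), in line with the slot and on the right side of the file at (640,215). I'll carry on with the arc.

```bash
cat > f.py <<'E'
from h import *
o=bot.get_obs();print(np.round(o["eef_pos"],4),"F",np.round(o["contact_force"],1),"T",np.round(o["torque"],3),"w",round(o["gripper_width"],3),"t",o["t"])
E
python3 nudge.py '[[0.0015,0,-0.0066,0,0],[0.0015,0,-0.0066,0,0],[0,0,0,0,0]]' >/dev/null; python3 f.py;  python3 nudge.py '[[0.002,0,-0.0064,0,0],[0.002,0,-0.0064,0,0],[0,0,0,0,0]]' >/dev/null; python3 f.py; python3 nudge.py '[[0.0026,0,-0.0062,0,0],[0.0026,0,-0.0062,0,0],[0,0,0,0,0]]' >/dev/null; python3 f.py; python3 nudge.py '[[0.003,0,-0.006,0,0],[0.003,0,-0.006,0,0],[0,0,0,0,0]]' >/dev/null; python3 f.py
```

```text
[0.6239 0.3082 0.0863] F [ 0.9  0.5 -1.1] T [-0.017 -0.27   0.005] w 0.272 t 16.55
[0.6198 0.3082 0.0992] F [ 0.5  0.3 -1. ] T [-0.042 -0.258  0.009] w 0.274 t 16.85
[0.6144 0.3082 0.1114] F [ 0.1  0.6 -2.2] T [-0.023 -0.296  0.018] w 0.271 t 17.15
[0.6083 0.3082 0.1234] F [ 0.8 -0.  -1.3] T [-0.068 -0.253 -0.005] w 0.272 t 17.45
```

```bash
cat > tilt.py <<'E'
from h import *
c=cam("wrist");e=bot.get_obs()["eef_pos"];im=bot.read_camera("wrist");g=e+[0,0,.0424]
for th in(0,15,30,35,40):
    a=np.radians(th);d=np.array([-np.cos(a),0,-np.sin(a)]);n=np.array([-np.sin(a),0,np.cos(a)])
    q=g+.065*d+.009*n
    print(th,"shoulder",proj(c,[q,q+[0,.012,0]]).round(0).tolist(),"tail",proj(c,[g-.045*d+.009*n]).round(0).tolist(),"mouth",proj(c,[[.484,.309,.088]]).round(0).tolist())
g8=cv2.cvtColor(im,cv2.COLOR_BGR2GRAY);cv2.imwrite("pics/tl.png",im)
for r in range(0,230,10): print(r,g8[r,210:306:5].tolist())
E
python3 tilt.py
```

```text
0 shoulder [[260.0, 117.0], [292.0, 117.0]] tail [[259.0, 362.0]] mouth [[261.0, 2.0]]
15 shoulder [[260.0, 114.0], [288.0, 115.0]] tail [[259.0, 375.0]] mouth [[261.0, 2.0]]
30 shoulder [[259.0, 122.0], [285.0, 122.0]] tail [[259.0, 381.0]] mouth [[261.0, 2.0]]
35 shoulder [[259.0, 127.0], [284.0, 127.0]] tail [[259.0, 382.0]] mouth [[261.0, 2.0]]
40 shoulder [[259.0, 131.0], [283.0, 132.0]] tail [[259.0, 381.0]] mouth [[261.0, 2.0]]
0 [60, 61, 60, 44, 50, 102, 100, 102, 98, 97, 193, 187, 191, 185, 184, 67, 50, 51, 87, 100]
10 [53, 51, 50, 53, 55, 100, 101, 100, 98, 94, 103, 190, 192, 185, 183, 121, 106, 108, 100, 101]
20 [50, 48, 47, 47, 69, 103, 100, 102, 98, 100, 104, 101, 192, 186, 183, 94, 82, 81, 81, 83]
30 [52, 50, 45, 50, 88, 102, 102, 104, 99, 103, 105, 106, 101, 101, 184, 112, 82, 86, 83, 87]
40 [69, 69, 72, 67, 85, 102, 102, 104, 100, 96, 104, 103, 105, 103, 182, 139, 68, 67, 67, 64]
50 [76, 77, 81, 78, 92, 103, 103, 106, 101, 103, 105, 104, 101, 102, 100, 96, 83, 83, 79, 80]
60 [89, 91, 88, 90, 95, 101, 105, 106, 101, 101, 104, 108, 100, 101, 96, 91, 175, 175, 174, 172]

[... 839 characters left out ...]
5, 15, 16, 17, 15, 127, 124, 128, 127, 128]
160 [208, 207, 107, 109, 110, 10, 12, 18, 13, 12, 17, 13, 12, 17, 18, 133, 131, 130, 128, 131]
170 [206, 206, 121, 104, 104, 15, 18, 10, 12, 14, 18, 9, 17, 14, 10, 103, 102, 100, 123, 126]
180 [211, 217, 217, 157, 115, 9, 9, 15, 15, 16, 14, 18, 12, 14, 10, 116, 114, 115, 137, 139]
190 [112, 111, 107, 108, 110, 9, 11, 11, 17, 13, 16, 13, 15, 18, 14, 115, 113, 115, 139, 137]
200 [111, 112, 110, 111, 115, 12, 14, 14, 13, 14, 6, 15, 12, 11, 11, 124, 130, 130, 128, 127]
210 [203, 203, 201, 197, 209, 11, 18, 18, 16, 11, 12, 16, 8, 13, 9, 114, 131, 128, 129, 129]
220 [196, 196, 209, 195, 198, 14, 19, 15, 18, 13, 11, 16, 17, 10, 9, 104, 119, 120, 121, 121]
```

```bash
cat > tilt2.py <<'E'
from h import *
import sys
c=cam("wrist");o=bot.get_obs();e=o["eef_pos"];im=cv2.imread(sys.argv[1]) if len(sys.argv)>1 else bot.read_camera("wrist")
g=cv2.cvtColor(im,cv2.COLOR_BGR2GRAY).astype(float)
def edges(r,lo,hi,th,dark):
    v=g[r-1:r+2].mean(0)[lo:hi]; m=(v<th) if dark else (v>th)
    mid=258-lo
    l=mid
    while l>0 and m[l]: l-=1
    h=mid
    while h<len(m)-1 and m[h]: h+=1
    fl=lo+l+(v[l]-th)/(v[l]-v[l+1]); fh=lo+h-1+(v[h-1]-th)/(v[h-1]-v[h]); return fl,fh
P=[];W=[]
for r in range(145,216,5):
    a,b=edges(r,200,320,60,True); W.append((r,round(a,1),round(b,1)))
    C,d=rays(c,[(a,r),(b,r)]); k=.024/np.linalg.norm(d[0]-d[1]); P.append(C+k*d.mean(0))
P=np.array(P);print(W[::3])
m=P.mean(0);u,s,vt=np.linalg.svd(P-m);d=vt[0]*np.sign(vt[0][2]);print("tilt",np.degrees(np.arctan2(d[2],abs(d[0]))),"res",s/len(P)**.5)
print("points rel e",np.round(P[[0,7,-1]]-e,4).tolist())
col=g[110:150,250:268].mean(1);print("column",col.round().tolist())
E
python3 tilt2.py
```

```text
[(145, np.float64(232.2), np.float64(282.8)), (160, np.float64(232.0), np.float64(283.1)), (175, np.float64(231.8), np.float64(283.5)), (190, np.float64(231.5), np.float64(283.6)), (205, np.float64(231.6), np.float64(284.2))]
tilt 26.908660652794456 res [1.03062884e-02 5.21568970e-04 4.61180580e-05]
points rel e [[-0.0503, -0.0008, 0.0184], [-0.0351, -0.0007, 0.0265], [-0.0204, -0.0006, 0.0333]]
column [105.0, 104.0, 104.0, 105.0, 105.0, 105.0, 105.0, 105.0, 105.0, 105.0, 105.0, 105.0, 105.0, 105.0, 104.0, 105.0, 105.0, 105.0, 105.0, 104.0, 88.0, 88.0, 86.0, 62.0, 10.0, 11.0, 12.0, 12.0, 13.0, 14.0, 14.0, 13.0, 14.0, 14.0, 12.0, 15.0, 15.0, 14.0, 14.0, 13.0]
```

Tilt is about 30° and the tip is still in the mouth; the geometry gives 31°. I'll bring the handle onto the slot axis and start sliding in.

```bash
python3 nudge.py '[[0.0025,0,-0.0025,0,0],[0.0025,0,-0.0025,0,0],[0.0025,0,0,0,0],[0,0,0,0,0]]' >/dev/null; python3 f.py; for i in 1 2 3; do python3 nudge.py '[[0.0041,0,0.0029,0,0],[0.0041,0,0.0029,0,0],[0,0,0,0,0]]' >/dev/null; python3 f.py; done
```

```text
[0.6008 0.3079 0.1275] F [ 2.3 -0.4 -1.3] T [ 0.006 -0.562 -0.033] w 0.272 t 17.95
[0.5913 0.3078 0.1206] F [-0.4 -0.7 -2.9] T [-0.026 -0.388 -0.077] w 0.273 t 18.25
[0.5834 0.3078 0.115 ] F [-0.4 -0.6 -3.9] T [-0.039 -0.343 -0.029] w 0.275 t 18.55
[0.5753 0.3077 0.1093] F [ 0.8  0.4 -3. ] T [-0.035 -0.285 -0.04 ] w 0.272 t 18.85
```

```bash
for i in 1 2; do python3 nudge.py '[[0.0041,0,0.0029,0,0],[0.0041,0,0.0029,0,0],[0.0041,0,0.0029,0,0],[0.0041,0,0.0029,0,0],[0,0,0,0,0]]' >/dev/null; python3 f.py; done; for i in 1 2 ; do python3 nudge.py '[[0.0025,0,0.00175,0,0],[0,0,0,0,0]]' >/dev/null; python3 f.py; done
```

```text
[0.5588 0.3077 0.0977] F [ 0.4 -0.7 -2.2] T [-0.017 -0.212 -0.003] w 0.274 t 19.35
[0.5424 0.3076 0.0861] F [-0.3 -0.3 -2.2] T [-0.007 -0.322  0.007] w 0.273 t 19.85
[0.5407 0.3077 0.0848] F [-0.2 -0.1 -2.2] T [ 0.012 -0.203 -0.018] w 0.272 t 20.05
[0.5383 0.3077 0.0831] F [ 0.3  1.  -2.2] T [-0.019 -0.19  -0.041] w 0.274 t 20.25
```

```bash
for i in 1 2 3; do python3 nudge.py '[[0.0016,0,0.00115,0,0],[0,0,0,0,0]]' >/dev/null; python3 f.py; done
```

```text
[0.537  0.3077 0.0822] F [ 0.1  0.7 -1.3] T [ 0.008 -0.349 -0.061] w 0.272 t 20.45
[0.5355 0.3078 0.0811] F [ 1.9 -0.9  0.1] T [ 0.053 -0.47  -0.041] w 0.272 t 20.65
[0.535  0.3078 0.0805] F [ 5.  -0.1  3.9] T [-0.163 -1.037 -0.028] w 0.271 t 20.85
```

```bash
python3 nudge.py '[[0.0016,0,0.00115,0,0],[0,0,0,0,0]]' >/dev/null; python3 f.py; python3 nudge.py '[[0,0,0,0,0.6],[0,0,0,0,0.6],[0,0,0,0,0.6],[0,0,0,0,0.6],[0,0,0,0,0.6]]'; python3 f.py;python3 nudge.py '[[0,0,-0.02,0,0.6],[0,0,-0.03,0,0.6],[0,0,-0.04,0,0.6],[0,0,-0.04,0,0.6],[0,0,-0.04,0,0.6],[0,0,-0.02,0,0.6],[0,0,0,0,0.6]]' ;python3 f.py
```

```text
[0.5352 0.3079 0.0804] F [ 7.2 -1.7  6.8] T [-0.33  -1.371 -0.029] w 0.271 t 21.05
t: 21.55
eef_pos: [0.5316, 0.3076, 0.0782]
tool_rot: [-0.0, -0.001, 1.0, -0.0]
contact_force: [-0.7, 0.6, 0.9]
gripper_width: 0.598
grasp_force: 0.0
[0.5316 0.3076 0.0782] F [-0.7  0.6  0.9] T [-0.027 -0.003  0.044] w 0.598 t 21.55
t: 22.25
eef_pos: [0.5337, 0.3087, 0.2725]
tool_rot: [0.003, -0.001, 1.0, 0.002]
contact_force: [-0.4, -0.0, -0.7]
gripper_width: 0.603
grasp_force: 0.0
[0.5337 0.3087 0.2725] F [-0.4 -0.  -0.7] T [0.016 0.008 0.011] w 0.603 t 22.25
```

Contact along the slot axis at the expected place, then released. I'll turn the camera to check the seating; the same yaw serves for picking the bar.

```bash
python3 nudge.py '[[0,0,-0.03,0.15,1],[0,0,0,0.15,1],[0,0,0,0.15,1],[0,0,0,0.15,1],[0,0,0,0.15,1],[0,0,0,0.15,1],[0,0,0,0.15,1],[0,0,0,0.15,1],[0,0,0,0.15,1],[0,0,0,0.15,1],[0,0,0,0.15,1],[0,0,0,0.15,1],[0,0,0,0.15,1],[0,0,0,0.15,1],[0,0,0,0.15,1],[0,0,0,0.15,1],[0,0,0,0.15,1],[0,0,0,0.15,1],[0,0,0,0.15,1],[0,0,0,0.15,1]]' >/dev/null; python3 nudge.py '[[0,0,0,0.15,1],[0,0,0,0,1]]'
python3 - <<'E'
from h import *
c=cam("wrist");im=bot.read_camera("wrist");cv2.imwrite("pics/w6.png",im);g=cv2.cvtColor(im,cv2.COLOR_BGR2GRAY)
u=np.array([np.cos(np.radians(35)),0,np.sin(np.radians(35))]);n=np.array([-u[2],0,u[0]]);M=np.array([.484,.309,.088])
print(np.degrees(toolyaw()))
for s in(0,.01,.055,.11): print(s,proj(c,[M+s*u+.009*n]).round(1).tolist(),proj(c,[M+s*u+.009*n+[0,.012,0],M+s*u+.009*n-[0,.012,0]]).round(1).tolist())
x=int(proj(c,[M])[0][0]);y=int(proj(c,[M])[0][1])
print(x,y);print("col",[(r,int(g[r,x])) for r in range(y-110,y+50,3)])
for r in (y-60,y-40,y-20,y-5): print(r,g[r,x-30:x+31:3].tolist())
E
```

```text
t: 24.45
eef_pos: [0.5314, 0.3075, 0.2972]
tool_rot: [0.001, 1.0, -0.004, -0.001]
contact_force: [-0.2, 0.2, 0.5]
gripper_width: 0.999
grasp_force: 0.0
-0.1665642167357431
0 [[256.1, 205.4]] [[246.1, 205.4], [266.2, 205.3]]
0.01 [[256.0, 200.2]] [[245.8, 200.3], [266.3, 200.1]]
0.055 [[255.7, 174.3]] [[244.4, 174.4], [266.9, 174.2]]
0.11 [[255.0, 134.6]] [[242.2, 134.7], [267.9, 134.6]]
256 199
col [(89, 182), (92, 190), (95, 190), (98, 172), (101, 183), (104, 186), (107, 166), (110, 87), (113, 99), (116, 100), (119, 85), (122, 6), (125, 6), (128, 11), (131, 17), (134, 4), (137, 11), (140, 27), (143, 73), (146, 52), (149, 3), (152, 9), (155, 5), (158, 7), (161, 4), (164, 8), (167, 9), (170, 9), (173, 6), (176, 5), (179, 11), (182, 8), (185, 4), (188, 2), (191, 6), (194, 3), (197, 6), (200, 1), (203, 12), (206, 44), (209, 44), (212, 43), (215, 41), (218, 41), (221, 42), (224, 46), (227, 43), (230, 52), (233, 50), (236, 52), (239, 46), (242, 48), (245, 57), (248, 52)]
139 [87, 88, 87, 86, 89, 85, 62, 10, 10, 9, 1, 13, 5, 15, 9, 70, 70, 83, 72, 74, 71]
159 [93, 96, 92, 93, 92, 91, 95, 6, 6, 11, 2, 14, 11, 1, 8, 78, 158, 159, 157, 160, 160]
179 [47, 46, 49, 52, 49, 51, 53, 10, 10, 5, 11, 3, 6, 10, 23, 55, 50, 49, 51, 114, 111]
194 [46, 43, 45, 43, 45, 45, 40, 26, 7, 10, 3, 9, 11, 9, 29, 42, 40, 41, 36, 37, 34]
```

The handle is black from row 121 straight down to the wood at row 204, against 205 predicted for a seated shoulder; no steel shows. The scraper is home. Now I'll go to the long bar.

```bash
python3 nudge.py '[[-0.0026,0.04,0.004,0,1],[-0.0026,0.04,0.004,0,1],[-0.0026,0.04,0.004,0,1],[-0.0026,0.04,0.004,0,1],[-0.0026,0.04,0.004,0,1],[-0.0026,0.04,0.004,0,1],[-0.0026,0.04,0.004,0,1],[-0.0026,0.04,0.004,0,1],[-0.0026,0.04,0.004,0,1],[-0.0026,0.04,0.004,0,1],[-0.0026,0.04,0.004,0,1],[-0.0026,0.04,0.004,0,1],[-0.0026,0.04,0.004,0,1],[-0.0026,0.04,0.004,0,1],[-0.0026,0.04,0.004,0,1],[-0.0026,0.04,0.004,0,1],[-0.0026,0.037,0.004,0,1],[0,0,0,0.1,1],[0,0,0,0,1],[0,0,0,0,1]]'
python3 - <<'E'
from h import *
c=cam("wrist");im=bot.read_camera("wrist");cv2.imwrite("pics/w7.png",im)
hsv=cv2.cvtColor(im,cv2.COLOR_BGR2HSV)
m=((hsv[...,1]<40)&(hsv[...,2]>120)).astype(np.uint8)
for g in rect(m)[:5]:
    r=cv2.minAreaRect(g)
    if cv2.contourArea(g)<300: continue
    b=cv2.boxPoints(r);P=plane(c,b,.016);s=[np.linalg.norm(P[i]-P[(i+1)%4]) for i in range(2)]
    k=int(np.argmax(s));d=P[k]-P[k+1];d*=np.sign(d[0])
    print(np.round(r[0]),np.round(P.mean(0),4),"size",np.round(s,4),"yaw",np.degrees(np.arctan2(d[1],d[0])))
print(np.degrees(toolyaw()),bot.get_obs()["eef_pos"],bot.get_obs()["q"].round(2))
E
```

```text
t: 26.5
eef_pos: [0.4839, -0.3682, 0.23]
tool_rot: [-0.0, 0.999, -0.05, -0.0]
contact_force: [0.1, -0.0, 0.5]
gripper_width: 1.0
grasp_force: 0.0
[ 29. 131.] [ 0.5393 -0.1055  0.016 ] size [0.064  0.1821] yaw -15.209912674765938
[256. 187.] [ 0.451  -0.3632  0.016 ] size [0.0672 0.0239] yaw -8.476957206632793
[467. 306.] [ 0.2554 -0.6316  0.016 ] size [0.0413 0.053 ] yaw 41.08765535659179
[258. 112.] [ 0.5381 -0.3749  0.016 ] size [0.0236 0.0344] yaw -5.255032427430345
-5.775195462739806 [ 0.48418844 -0.36785116  0.23020315] [-0.1   0.45  0.89  1.73 -0.38  1.15 -0.77]
```

The long bar's centre is (0.4865, −0.368) with yaw −7.7° and a length of about 138 mm. Picking it.

```bash
python3 nudge.py '[[0.0023,0,0.04,0.033,1],[0,0,0.045,0,1],[0,0,0.045,0,1],[0,0,0.045,0,1],[0,0,0.04,0,0.6],[0,0,0.025,0,0.5],[0,0,0.014,0,0.5],[0,0,0.0067,0,0.5],[0,0,0,0,0.5],[0,0,0,0,0.5]]'; python3 nudge.py '[[0,0,0,0,0],[0,0,0,0,0],[0,0,0,0,0],[0,0,0,0,0],[0,0,0,0,0]]' 50; python3 f.py
```

```text
t: 27.55
eef_pos: [0.487, -0.3698, -0.0288]
tool_rot: [0.0, 0.998, -0.069, 0.001]
contact_force: [-0.3, 0.3, 0.3]
gripper_width: 0.495
grasp_force: 0.0
t: 28.05
eef_pos: [0.4869, -0.37, -0.0286]
tool_rot: [0.0, 0.998, -0.069, 0.001]
contact_force: [-0.8, 1.4, 6.4]
gripper_width: 0.275
grasp_force: 49.9
[ 0.4869 -0.37   -0.0286] F [-0.8  1.4  6.4] T [0.23  0.114 0.041] w 0.275 t 28.05
```

```bash
python3 nudge.py '[[0,0,-0.02,0,0],[0,0,-0.03,0,0],[0,0,-0.04,0,0],[0,0,-0.03,0,0],[0,0,0,0,0]]'
cat > jig.py <<'E'
import numpy as np
W=np.array([[.4493,-.1177],[.6282,-.1424],[.6292,.0765],[.6085,-.0583],[.5877,.0723],[.62,.0685]])
J=np.array([[-90,-120],[90,-120],[60,100],[60,-40],[22,90],[54,90]])/1000
w=(W-W.mean(0))@[1,1j];j=(J-J.mean(0))@[1,1j];a=np.angle((w*j.conj()).sum())
R2=np.array([[np.cos(a),-np.sin(a)],[np.sin(a),np.cos(a)]]);T=W.mean(0)-R2@J.mean(0)
def j2w(x,y): return R2@np.array([x,y])+T
def w2j(p): return R2.T@(np.array(p)[:2]-T)
E
python3 - <<'E'
from h import *; from jig import *
print("yaw",np.degrees(a),"org",T,"res mm",((J@R2.T+T-W)*1000).round(1).tolist())
e=bot.get_obs()["eef_pos"];p=j2w(.022,.012)
print("bar goal",p,"delta",p-e[:2],"turn",-(np.degrees(a)+90-np.degrees(toolyaw()))*np.pi/180)
E
```

```text
t: 28.55
eef_pos: [0.4882, -0.3716, 0.0945]
tool_rot: [0.002, 0.998, -0.07, 0.004]
contact_force: [0.6, -0.6, -1.2]
gripper_width: 0.274
grasp_force: 49.5
yaw -7.920384117387604 org [ 0.55479496 -0.01234863] res mm [[-0.2, -1.1], [-0.8, -1.2], [-1.2, 1.9], [0.2, -1.9], [1.3, 1.5], [0.7, 0.9]]
bar goal [ 0.57823865 -0.00349464] delta [0.09008678 0.36811369] turn -1.5721341058702822
```

```bash
python3 nudge.py '[[0,0,0,-0.15,0],[0,0,0,-0.15,0],[0,0,0,-0.15,0],[0,0,0,-0.15,0],[0,0,0,-0.15,0],[0,0,0,-0.15,0],[0,0,0,-0.15,0],[0,0,0,-0.15,0],[0,0,0,-0.15,0],[0,0,0,-0.15,0],[0,0,0,-0.072,0],[0,0,0,0,0]]' >/dev/null
python3 nudge.py '[[0.0377,0.0038,0,0,0],[0.0377,0.0038,0,0,0],[0.0377,0.0038,0,0,0],[0.0377,0.0038,0,0,0],[0.0377,0.0038,0,0,0],[0.0377,0.0038,0,0,0],[0.0377,0.0038,0,0,0],[0.0377,0.0038,0,0,0],[0.0377,0.0038,0,0,0],[0.0377,0.0038,0,0,0],[0,0,0,0,0],[0,0,0,0,0]]'
python3 - <<'E'
from h import *; from jig import *
e=bot.get_obs()["eef_pos"];print("jig xy of bar",w2j(e),"yaw err",np.degrees(toolyaw()-a)-90,e)
E
```

```text
t: 30.95
eef_pos: [0.5752, 0.0001, 0.0894]
tool_rot: [-0.0, 0.754, 0.657, -0.0]
contact_force: [-1.4, -0.8, -1.3]
gripper_width: 0.277
grasp_force: 49.4
jig xy of bar [0.01847907 0.01516963] yaw err 0.0701238216586404 [5.75188076e-01 1.29921404e-04 8.93553464e-02]
```

```bash
python3 nudge.py '[[-0.002,0.003,0.03,0,0],[0,0,0.03,0,0],[0,0,0.02,0,0],[0,0,0.01,0,0],[0,0,0.005,0,0],[0,0,0,0,0],[0,0,0,0,0]]'; python3 f.py;  python3 nudge.py '[[0,0,0.002,0,0],[0,0,0,0,0]]' >/dev/null; python3 f.py
```

```text
t: 31.65
eef_pos: [0.579, -0.0038, -0.0042]
tool_rot: [0.0, 0.754, 0.656, 0.001]
contact_force: [0.5, -0.3, -0.7]
gripper_width: 0.271
grasp_force: 49.4
[ 0.579  -0.0038 -0.0042] F [ 0.5 -0.3 -0.7] T [ 0.016 -0.043  0.025] w 0.271 t 31.65
[ 0.5786 -0.0034 -0.0066] F [-0.4  0.2 -1.2] T [-0.008  0.027 -0.043] w 0.277 t 31.85
```

```bash
python3 nudge.py '[[0,0,0.002,0,0],[0,0,0,0,0]]' >/dev/null; python3 f.py;  python3 nudge.py '[[0,0,0.001,0,0],[0,0,0,0,0]]' >/dev/null; python3 f.py
```

```text
[ 0.5787 -0.0034 -0.0086] F [-0.1  0.1  2.9] T [ 0.08   0.102 -0.048] w 0.275 t 32.05
[ 0.5787 -0.0034 -0.0086] F [-4.7  1.1 14. ] T [0.084 0.898 0.001] w 0.273 t 32.25
```

```bash
python3 nudge.py '[[0,0,-0.001,0,0.42],[0,0,0,0,0.42],[0,0,0,0,0.42],[0,0,0,0,0.42],[0,0,-0.02,0,0.42],[0,0,-0.03,0,0.42],[0,0,-0.04,0,0.42],[0,0,-0.03,0,0],[0,0,-0.02,0,0],[0,0,0,0,0],[0,0,0,0,0]]' >/dev/null
python3 - <<'E'
from h import *; from jig import *
c=cam("wrist");im=bot.read_camera("wrist");cv2.imwrite("pics/w8.png",im);e=bot.get_obs()["eef_pos"];print("tool jig",w2j(e),e,bot.get_obs()["gripper_width"],bot.get_obs()["t"])
hsv=cv2.cvtColor(im,cv2.COLOR_BGR2HSV);m=((hsv[...,1]<40)&(hsv[...,2]>150)).astype(np.uint8)
for g in rect(m)[:6]:
    if cv2.contourArea(g)<150: continue
    b=cv2.boxPoints(cv2.minAreaRect(g));P=plane(c,b,.036);print(cv2.contourArea(g),[w2j(p).round(4).tolist() for p in P], b.round().tolist())
print("bar expected px",proj(c,[np.r_[j2w(x,y),.036] for x,y in((.0095,.082),(.0345,.082),(.0095,-.058))]).round().tolist())
E
```

```text
tool jig [0.02119063 0.01198422] [ 0.57743483 -0.00339874  0.12987654] -0.002294595319712418 33.4
12957.5 [[-0.0842, 0.0103], [0.0836, 0.0133], [0.0918, -0.0907], [-0.0934, -0.0945]] [[133.0, 187.0], [332.0, 184.0], [334.0, 293.0], [135.0, 296.0]]
5092.0 [[-0.0841, 0.1142], [0.0835, 0.1142], [0.085, 0.0918], [-0.0866, 0.0918]] [[119.0, 55.0], [340.0, 55.0], [340.0, 86.0], [119.0, 86.0]]
793.0 [[0.0112, 0.0798], [0.0324, 0.0798], [0.033, 0.0295], [0.0107, 0.0295]] [[245.0, 102.0], [272.0, 102.0], [272.0, 165.0], [245.0, 165.0]]
729.0 [[-0.1705, -0.0706], [-0.1401, -0.0705], [-0.1446, -0.0998], [-0.1758, -0.1]] [[48.0, 273.0], [81.0, 273.0], [81.0, 301.0], [48.0, 301.0]]
164.5 [[0.2326, -0.033], [0.2451, -0.033], [0.248, -0.0465], [0.2354, -0.0465]] [[497.0, 235.0], [511.0, 235.0], [511.0, 249.0], [497.0, 249.0]]
bar expected px [[243.0, 99.0], [275.0, 99.0], [245.0, 261.0]]
```

View pics/w8.png

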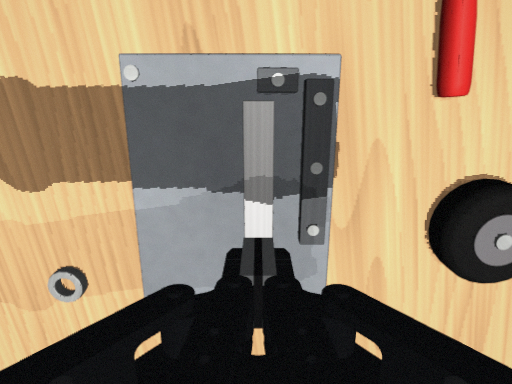

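The bar lies flat with its end at (243–274, 101), parallel to the fence whose face is at column 301, and short of the end stop at (257–299, 92). That is jig x of about 22, as planned. Next I'll put the shut fingers down on its near side and push toward the fence.

```bash
python3 nudge.py '[[0,-0.02,0,0,0],[0,-0.02,0.02,0,0],[0,0,0.04,0,0],[0,0,0.04,0,0],[0,0,0.02,0,0],[0,0,0.01,0,0],[0,0,0.005,0,0],[0,0,0,0,0]]' >/dev/null; python3 f.py; python3 nudge.py '[[0,0.004,0,0,0],[0,0.004,0,0,0],[0,0.004,0,0,0],[0,0.004,0,0,0],[0,0,0,0,0]]'>/dev/null; python3 f.py;  python3 nudge.py '[[0,0.004,0,0,0],[0,0.004,0,0,0],[0,0.004,0,0,0],[0,0,0,0,0]]'>/dev/null; python3 f.py
```

```text
[ 0.5384  0.0018 -0.0045] F [0.2 1.  0.1] T [-0.01   0.041 -0.008] w 0.003 t 34.2
[ 5.555e-01 -3.000e-04 -3.700e-03] F [0.7 0.1 1.1] T [-0.042  0.006  0.009] w -0.001 t 34.7
[ 0.5669 -0.0019 -0.004 ] F [-0.9  0.1  2.7] T [ 0.052  0.174 -0.004] w 0.002 t 35.1
```

```bash
python3 nudge.py '[[0,0.003,0,0,0],[0,0.003,0,0,0],[0,0,0,0,0]]'>/dev/null; python3 f.py; for i in 1 2 3; do python3 nudge.py '[[0,0.002,0,0,0],[0,0,0,0,0]]'>/dev/null; python3 f.py; done; python3 -c "
from h import *;from jig import *
print(w2j(bot.get_obs()['eef_pos']))"
```

```text
[ 0.5723 -0.0027 -0.004 ] F [-2.   0.8  4.2] T [ 0.027  0.438 -0.017] w -0.004 t 35.4
[ 0.5739 -0.003  -0.0041] F [-3.4  1.1  5.1] T [0.1   0.587 0.005] w 0.0 t 35.6
[ 0.5759 -0.0032 -0.004 ] F [-4.5 -0.4  5.9] T [ 0.084  0.617 -0.019] w 0.003 t 35.8
[ 0.5779 -0.0034 -0.004 ] F [-2.6  0.8  5.2] T [ 0.062  0.604 -0.01 ] w 0.001 t 36.0
[0.02166266 0.01200931]
```

```bash
for i in 1 2 3; do python3 nudge.py '[[0,0.002,0,0,0],[0,0,0,0,0]]'>/dev/null; python3 f.py; done
```

```text
[ 0.5799 -0.0037 -0.004 ] F [-3.7  0.5  5.8] T [0.075 0.601 0.007] w 0.003 t 36.2
[ 0.5811 -0.0039 -0.004 ] F [-5.7  2.   8.1] T [ 0.157  1.045 -0.012] w -0.005 t 36.4
[ 0.5827 -0.0041 -0.004 ] F [-7.1  1.7 10.1] T [1.710e-01 1.304e+00 1.000e-03] w 0.0 t 36.6
```

```bash
cat > gap.py <<'E'
from h import *; from jig import *
c=cam("wrist");im=bot.read_camera("wrist");cv2.imwrite("pics/g.png",im);g=cv2.cvtColor(im,cv2.COLOR_BGR2GRAY)
e=bot.get_obs()["eef_pos"];print("tool jig",w2j(e).round(4))
for y in(.08,.06,.045):
    P=proj(c,[np.r_[j2w(x,y),.036] for x in(.02,.03,.035,.0475,.06,.065)]);r=int(P[2,1])
    if 0<=r<384: print("y",y,"row",r,"expected cols home edges",P[2,0].round(),P[4,0].round(),g[r,int(P[0,0]):int(P[5,0])+8:2].tolist(),"from",int(P[0,0]))
x=int(proj(c,[np.r_[j2w(.0475,.08),.036]])[0][0]);ry=[proj(c,[np.r_[j2w(.0475,v),.036]])[0][1].round(1) for v in(.09,.085,.07)];print("col",x,"rows of y=90,85,70",ry,[int(v) for v in g[max(0,int(ry[0])-12):max(0,int(ry[0])-12)+60:2,x]],"from",max(0,int(ry[0])-12))
E
python3 gap.py
```

```text
tool jig [0.0265 0.012 ]
y 0.08 row 104 expected cols home edges 280.0 343.0 [109, 110, 110, 111, 107, 111, 110, 109, 114, 106, 111, 109, 108, 108, 112, 107, 110, 73, 137, 185, 188, 190, 193, 194, 192, 188, 189, 190, 195, 198, 192, 192, 188, 185, 192, 190, 194, 197, 195, 190, 192, 192, 189, 192, 191, 185, 187, 190, 176, 62, 70, 76, 72, 65, 70, 74, 60, 56, 99, 155, 153] from 242
y 0.06 row 154 expected cols home edges 279.0 340.0 [109, 110, 107, 109, 110, 110, 109, 107, 108, 110, 109, 107, 109, 108, 107, 109, 79, 117, 181, 182, 184, 189, 190, 186, 183, 186, 189, 194, 191, 188, 186, 186, 185, 185, 187, 196, 193, 189, 187, 188, 187, 188, 188, 183, 186, 187, 165, 57, 71, 73, 70, 65, 66, 70, 71, 69, 71, 68] from 243
y 0.045 row 189 expected cols home edges 279.0 337.0 [108, 111, 107, 106, 108, 107, 105, 106, 107, 107, 106, 103, 107, 109, 108, 110, 77, 148, 181, 178, 184, 186, 184, 180, 179, 186, 188, 191, 185, 184, 181, 181, 183, 184, 189, 190, 186, 184, 184, 190, 187, 184, 181, 182, 186, 158, 56, 73, 71, 69, 67, 70, 72, 67, 69, 67, 71] from 243
col 311 rows of y=90,85,70 [np.float64(77.7), np.float64(91.2), np.float64(129.9)] [148, 149, 142, 141, 147, 148, 147, 150, 78, 57, 31, 87, 106, 112, 108, 108, 108, 106, 95, 170, 187, 189, 186, 189, 188, 187, 188, 189, 188, 189] from 65
```

All three rows show the bar's edge touching the fence with no bed between. The end stop is about 9 mm away, so now I'll push from the other end.

```bash
python3 nudge.py '[[0,-0.012,0,0,0],[0,0,-0.03,0,0],[0,0,-0.03,0,0],[-0.032,0.011,0,0,0],[-0.032,0.011,0,0,0],[-0.032,0.011,0,0,0],[0,0,0,0,0],[0,0,0.03,0,0],[0,0,0.02,0,0],[0,0,0.01,0,0],[0,0,0,0,0]]' >/dev/null; python3 f.py; python3 -c "
from h import *;from jig import *
print(w2j(bot.get_obs()['eef_pos']))"
```

```text
[ 0.5904 -0.1017 -0.0056] F [ 0.2 -0.8  0. ] T [ 0.033  0.021 -0.02 ] w 0.002 t 37.75
[ 0.04758678 -0.08359646]
```

```bash
python3 nudge.py '[[0.004,0,0,0,0],[0.004,0,0,0,0],[0.004,0,0,0,0],[0,0,0,0,0]]' >/dev/null; python3 f.py; for i in 1 2 3 4; do python3 nudge.py '[[0.002,0,0,0,0],[0,0,0,0,0]]'>/dev/null; python3 f.py; done
```

```text
[ 0.5941 -0.0891 -0.0035] F [-0.1  0.1 -0.1] T [-0.008  0.013 -0.024] w -0.003 t 38.15
[ 0.5938 -0.0882 -0.0039] F [-0.6  0.7 -1.2] T [-0.022  0.041 -0.008] w -0.003 t 38.35
[ 0.594  -0.0865 -0.0041] F [0.3 0.2 0.3] T [-0.045  0.033  0.028] w 0.003 t 38.55
[ 0.5943 -0.0843 -0.0041] F [-0.3 -0.4  0.3] T [-0.067 -0.01  -0.041] w -0.003 t 38.75
[ 0.5946 -0.0822 -0.0041] F [ 0.2 -0.1  0.2] T [ 0.037 -0.07   0.008] w 0.001 t 38.95
```

```bash
python3 gap.py | egrep 'tool|col '
```

```text
tool jig [ 0.049  -0.0637]
col 255 rows of y=90,85,70 [np.float64(-165.0), np.float64(-146.4), np.float64(-93.0)] [251, 251, 251, 251, 251, 251, 251, 251, 251, 252, 251, 251, 251, 251, 251, 252, 251, 251, 252, 252, 252, 251, 251, 251, 252, 252, 252, 252, 252, 252] from 0
```

```bash
for i in 1 2 3 4; do python3 nudge.py '[[0.002,0,0,0,0],[0,0,0,0,0]]'>/dev/null; python3 f.py; done;python3 -c "
from h import *;from jig import *
print(w2j(bot.get_obs()['eef_pos']))"
```

```text
[ 0.5946 -0.0812 -0.0041] F [-0.5 -2.2  0.1] T [-0.575  0.023 -0.032] w -0.001 t 39.2
[ 0.5946 -0.0812 -0.0041] F [-1.2 -6.6 -0.3] T [-1.523  0.181  0.08 ] w 0.001 t 39.4
[ 0.5946 -0.0812 -0.0041] F [ -2.1 -11.6   0.3] T [-2.292  0.32   0.026] w -0.003 t 39.6
[ 0.5946 -0.0812 -0.004 ] F [ -0.5 -15.4  -0.2] T [-3.162  0.402  0.035] w -0.003 t 39.8
[ 0.04893133 -0.0627007 ]
```

A hard stop at 15 N, where expected. I'll back off and check both contacts.

```bash
python3 nudge.py '[[-0.015,0,0,0,0],[-0.008,0,0,0,0],[0,0,-0.04,0,0],[0,0,-0.04,0,0],[0,0,-0.03,0,0],[0.035,-0.01,-0.02,0,0],[0.035,-0.01,0,0,0],[0,-0.01,0,0,0],[0,0,0,0,0],[0,0,0,0,0]]' >/dev/null; python3 f.py
python3 - <<'E'
from h import *; from jig import *
c=cam("wrist");im=bot.read_camera("wrist");cv2.imwrite("pics/w9.png",im);g=cv2.cvtColor(im,cv2.COLOR_BGR2GRAY)
for y in(.075,.04,0,-.03):
    P=proj(c,[np.r_[j2w(x,y),.036] for x in(.03,.035,.06,.07)]);r=int(P[1,1]);print(y,r,"cols 35/60mm",P[1:3,0].round(),int(P[0,0]),g[r,int(P[0,0]):int(P[3,0])].tolist())
for x in(.04,.0475,.052):
    P=proj(c,[np.r_[j2w(x,y),.035] for y in(.1,.09,.08)]);print(x,"row of y=90",P[1].round(1),int(P[0,1]),g[int(P[0,1]):int(P[2,1]),int(P[1,0])].tolist())
E
```

```text
[ 0.5722 -0.0247  0.1258] F [ 0.4 -0.8  0.9] T [ 0.024 -0.     0.073] w -0.006 t 40.8
0.075 78 cols 35/60mm [280. 313.] 273 [87, 84, 86, 83, 61, 100, 143, 144, 148, 154, 155, 154, 152, 153, 150, 155, 160, 158, 154, 151, 146, 147, 150, 152, 154, 160, 157, 157, 152, 152, 153, 155, 153, 150, 148, 152, 153, 106, 51, 51, 58, 55, 56, 54, 52, 54, 54, 55, 52, 55, 56, 56]
0.04 125 cols 35/60mm [279. 311.] 272 [82, 79, 88, 82, 61, 84, 131, 144, 146, 147, 146, 147, 148, 143, 147, 147, 153, 154, 152, 145, 144, 144, 145, 148, 151, 152, 150, 148, 149, 148, 153, 149, 146, 147, 148, 147, 116, 58, 55, 55, 58, 55, 52, 55, 58, 55, 55, 52, 53, 55, 51]
0 175 cols 35/60mm [278. 309.] 271 [84, 81, 82, 81, 64, 63, 112, 137, 142, 143, 142, 137, 138, 139, 141, 144, 146, 148, 142, 141, 140, 139, 145, 146, 147, 147, 141, 140, 141, 143, 143, 140, 141, 142, 142, 109, 60, 53, 52, 55, 51, 53, 53, 54, 52, 53, 52, 54, 52]
-0.03 209 cols 35/60mm [277. 307.] 271 [146, 146, 147, 148, 90, 160, 226, 231, 233, 233, 231, 229, 230, 232, 232, 234, 234, 232, 229, 230, 232, 234, 235, 235, 231, 228, 228, 231, 233, 230, 228, 229, 231, 225, 132, 94, 98, 96, 99, 99, 98, 83, 153, 194, 197, 197, 196]
0.04 row of y=90 [286.6  57.5] 42 [230, 230, 229, 229, 231, 232, 230, 231, 232, 233, 234, 229, 151, 116, 120, 117, 119, 123, 104, 86, 228, 240, 241, 242, 242, 241, 242, 242, 241]
0.0475 row of y=90 [296.6  57.5] 42 [115, 117, 116, 114, 114, 116, 114, 115, 117, 118, 116, 115, 113, 117, 117, 118, 118, 116, 107, 95, 219, 240, 242, 241, 241, 242, 242, 242, 242]
0.052 row of y=90 [302.6  57.5] 42 [115, 116, 115, 114, 116, 112, 116, 116, 117, 120, 118, 115, 116, 119, 118, 118, 121, 120, 105, 94, 229, 242, 241, 242, 242, 241, 241, 242, 242]
```

The bar meets the fence along its whole length, at rows 78, 125, 175 and 209. It meets the end stop within about a pixel, and the push ended on a hard stop. The robot is clear, so I'm handing in.

```bash
python3 -c "
from station import bot
print(bot.hand_in())"
```

```text
the job is handed in; nothing more can be done
None
```

I handed the job in at about 41 s: the scraper is in the slot with its shoulder against the block, and the long bar is flat on the jig bed, snug against the back fence and the end stop; hand-in gave no verdict.

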